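Take the spent battery pack out of the floodlight

TASK

The cordless floodlight in the store cupboard has a flat battery. Press the release tab on its sloping cover and, keeping it pressed, slide the cover all the way down its rails without using rough force; then lift the battery pack out and set it down gently, flat and rib up, in the cardboard tray, and leave the cover open. Do not disturb the pot, the bottle or the carton.

Things in the scene. Friction and masses are not known exactly. Their poses are not given: they have to be found in the camera images.
- lamp: Cordless floodlight, grey and black wedge fixed to the table, 242 mm long (x), 156 wide (y), 166 high at the back. Its tall end is nearer the robot. Origin on the table, z up. Its back is a flat slope at 30 deg rising along its +x, facing -x and up: up the slope = (0.866, 0, 0.5), out of the slope = (-0.5, 0, 0.866) in lamp axes. It must not be pushed with more than 45 N.
- slope (a point): Middle of the lamp's slope (lamp point 0, 0, 100 mm); the slope reaches 118 mm up and down from here and is 150 mm wide. Rails run along both its sides, 106 mm apart inside, 8 mm high. Three pairs of small catches on the rails, 35 mm apart, 12 mm high, 86 mm clear between the two of a pair, stop the cover's steel cross bar while the tab is up.
- bay (a point): Centre of the mouth of the battery bay, on the slope, 50 mm up it from point slope. The bay is an open shaft perpendicular to the slope, 100 mm along the slope, 90 mm wide, 72 mm deep, holding the pack, hidden by the cover at first.
- cover (a joint): Travel (m) of the black cover down the slope on its rails: 0 closed over the bay, 0.115 fully open at its stop. Cover 114 mm along the slope, 114 wide, 4 thick, lying on the slope. It drags with about 3 N and stays where it is left. It passes the catches, which block at travels 0, 0.035 and 0.070, only with the tab held down 5 mm or more.
- tab_pad (a point): On the cover's outer surface (4 mm out of the slope), on its centre line, mid release tab; moves with the cover, not with the tab. The tab is a grey pad 50 mm wide in a cutout of the cover. Its flat free area reaches 23 mm up and 19 mm down the slope from here, and stands, tab up, 6 to 11 mm above the cover's surface: this differs from lamp to lamp and must be felt.
- tab_ridge (a point): Foot of the ridge at the pad's down-slope end, at the cover's outer surface (moves with the cover): the ridge is 8 mm thick, stands 8 mm above the pad, 50 mm wide; push its up-slope face to slide the cover down. The tab moves straight into the slope: 8 mm to its hard stop, released from 5 mm on; its spring gives 2.4 N at first, 5.4 N at 5 mm, 7.2 N at 8 mm.
- pack_block (a point): Black battery pack, 0.3 to 0.56 kg, loose in the bay with 2 mm play: block 96 mm (x, up the slope) by 86 (y) by 28 high; centred on top a grip rib 56 long (x), 16 thick (y), 30 high. Origin: centre of the underside; z through the rib, out of the bay along the slope's outward direction. In the bay the rib's top lies 14 mm below the slope; 37 mm are free on either side of the rib.
- pack: The battery pack again: same origin (centre of its underside), but these axes are the lamp's axes while it lies in the bay, so they lie 30 deg off the block's own: use point pack_block for its attitude.
- tray: Open cardboard tray fixed to the work surface, 210 mm (x) by 180 mm (y), 45 mm high, walls and floor 5 mm. Origin: centre of the underside.
- spray: Bystander: white plastic bottle, 64 mm across, 190 mm high; origin under its centre.
- pot: Bystander: steel cooking pot, 170 mm across, 100 mm high; origin under its centre.
- carton: Bystander: cardboard carton, 90 by 160 by 70 mm; origin under its centre.

How it is judged:
On the way, in this order (a step that is already met when the one before it is completed fails the run):
1. the cover is slid fully open (value of joint cover above 0.108 m), for 0.2 s.
2. the pack is lifted clear of the bay (distance between pack and bay above 0.1 m and height (world z) of pack above 0.03 m), for 0.1 s.
At the end, for the whole second after the job is handed in: The cover is open (travel over 100 mm) and the pack lies at rest in the tray, flat on its floor (within 7 deg and 7 mm), rib up, its centre within 75 mm of the tray's centre (value of joint cover above 0.1 m and horizontal distance between pack and tray below 0.075 m and z of pack in the frame of tray below 0.012 m and angle between pack_block's own z axis and vertical below 0.12 rad and linear speed of pack below 0.02 m/s); the robot touches nothing.
It fails at once if the lamp, its cover or tab pushed with more than 45 N (contact force between the fingers and lamp above 45 N).
It fails at once if the pack let fall from more than 25 mm above the tray's floor (distance of pack from where it was at the start of the episode above 0.06 m and height (world z) of pack above 0.03 m and contact force between pack and anything else below 0.02 N).
It fails at once if a bystander moved by more than 30 mm or tipped (distance of any of spray, pot, carton from where it was at the start of the episode above 0.03 m or angle between spray's own z axis and vertical above 0.3 rad).
It also fails if it takes over 61 s, if anything falls off the work surface, if the arm or the gripper's body presses on something with over 40 N, if the wrist force passes 120 N, or if a joint passes its speed limit or range.

ROBOT

A 6-joint arm with a two-finger parallel gripper is mounted at the origin on the work surface. World frame = base frame: x ahead of the robot, y to its left, z up, the work surface at z = 0. Lengths are in m, angles in rad, forces in N, time in s.
With the tool pointing down it reaches from about 0.375 to 0.9 m from the base axis. Payload 3.1 kg.
Tool frame: the origin (TCP) lies midway between the tips of the shut fingers; the grasp point (between the pads) lies 19 mm behind it; z points along the fingers, y is the line along which they close (so a half turn about z gives the same grasp; the last joint's range is limited). The gripper opens to 85 mm and grips with 20 to 120 N. Pads are 22 mm wide; open, the fingers measure 114 mm over their backs; the gripper's body (76 mm by 85 mm) begins 54 mm behind the grasp point. The pads swing forward as they close: fully open they stand 13 mm farther back than shut.
Start: joints at [0.972, 0.527, 1.433, -0, 1.181, -0.178], TCP at [0.255, 0.57, 0.231] pointing down, gripper open.
Joint ranges: [-3.08, 3.08], [-0.75, 2.2], [0.22, 2.44], [-1.43, 4.57], [0, 2.65], [-2.85, 2.85]. Speed limits (rad/s): [2.79, 2.79, 3.14, 3.14, 3.14, 3.14].

INTERFACE

Orientations are given as a unit quaternion [x, y, z, w].
In Python, from station import manip gives the robot as it stands. The module is installed in compiled form; this text tells all that it offers.
- The arm moves only by the tool apply_moves, never from a script. Its arguments are lists of equal length, an entry for each row: "claw": the gripper's target within -1 to 1 (fully open at 1, half-way at 0, shut at -1); "travel": the shift along the tool's x, y, z scaled (see below), a list of three; "turn": the turn, a rotation vector about the tool's x, y, z scaled (see below), a list of three. In form: {"claw": [claw, ...], "travel": [[dx, dy, dz], ...], "turn": [[rx, ry, rz], ...]}. A call has 1 to 5 rows; each row is the pose to reach, as a shift and turn from the pose commanded when the call began, along the tool's axes at that moment, turning the shorter way round; what a row does not reach only later rows make up. The controller multiplies each number of a shift by 800 mm and each number of a turn by 180 degrees. A row lasts 1/12 s, in which the tool goes at most 41.7 mm and 7.16 degrees, less where a joint would pass 70% of its speed; a pose out of reach is approached as far as the arm can. A call with a number of a shift or a turn outside -1 to 1 is refused whole. A call with a gripper value outside its range is refused whole. The fingers move at their own pace and stop on an object; "newtons" is the grip in N (left out, the last holds). Time passes only in rows, so rows that repeat a pose let the fingers close. It gives the time, the measured TCP pose, the force, the opening and the grip force at its end, in the units of the state.
- manip.sense(): the state, without advancing time (a new reading comes with each control period).
- manip.snapshot(name): name is "scene" or "top" or "wrist"; returns a dict with "pixels" (420x560x3 uint8, red, green, blue), "depth" (420x560 float32, m along the optical axis (not along the pixel's ray), 0 where there is no reading), "intrinsics" (3x3 intrinsics, pixels), "R" (3x3) and "t" (3): a world point X has camera coordinates R X + t. Camera axes: x right, y down, z forward; pixel columns grow to the right and rows downward; lengths in m; the calibration is good to about 2 mm. The wrist camera is an equidistant fisheye: a pixel r from the principal point sees the ray r / f radians off the axis. A picture is of the moment at which its call begins.
- manip.sign_off(): hands the job in; it is judged then, once.
The state is a dict: "t": time; "q": joint angles; "qd": joint speeds; "tau": joint torques, N m; "tcp_pos": TCP position; "tool_rot": TCP orientation; "force": force on the tool from outside, world axes, zero at the start; "ft_torque": the same for the moment, N m; "finger_gap": opening from 0.0 (shut) to 1.0 (fully open); "gripper_force": force on a finger pad.
Only numpy, scipy, OpenCV 4.12 (cv2) and the standard library are available. Lean on these libraries where they do the work, as an engineer would, in place of code of your own. Each camera call takes 0.05 s, during which the arm holds its last target. There are 200 camera calls.

## Working session

There is one attempt and no reset: what is moved stays moved. The work goes in short steps, Python scripts to look and compute and a tool call to move; the robot and the scene stay as the last step left them, time stands still between calls to the robot, and variables do not carry over. Pictures are saved under pics/ and viewed, at most 13 in all, crops included, and the job is handed in when it is done.

Besides the shell and the picture viewer there is one more tool, called after "Emit:" as a command line: name --argument value ..., lists and objects as JSON in quotes. apply_moves: Moves the arm, as the interface text tells. Shifts and turns lie within -1 to 1; 1 stands for 800 mm of shift or 180 degrees of turn. Its arguments: {"type":"object","properties":{"claw":{"type":"array","items":{"type":"number"}},"travel":{"type":"array","items":{"type":"array","items":{"type":"number"}}},"turn":{"type":"array","items":{"type":"array","items":{"type":"number"}}},"newtons":{"type":"number"}},"required":["claw","travel","turn"]}

```bash
mkdir -p pics; cat > h.py <<'E'
import numpy as np, cv2
from scipy.spatial.transform import Rotation as Rn
from station import manip
def snap(n):
    s=manip.snapshot(n); np.savez(f'/tmp/{n}.npz',**s); return s
def cloud(s):
    K=s['intrinsics'];d=s['depth'];v,u=np.mgrid[:420,:560]
    c=np.stack([(u-K[0,2])/K[0,0]*d,(v-K[1,2])/K[1,1]*d,d],-1)
    return (c-s['t'])@s['R']
def st():
    s=manip.sense();print('t',s['t'],'tcp',np.round(s['tcp_pos'],4),'rot',np.round(s['tool_rot'],4),'F',np.round(s['force'],2),'gap',s['finger_gap'],'gf',s['gripper_force'],'q',np.round(s['q'],3));return s
E
python3 - <<'E'
from h import *
st()
a=snap('scene');b=snap('top')
cv2.imwrite('pics/scene.png',a['pixels'][...,::-1]);cv2.imwrite('pics/top.png',b['pixels'][...,::-1])
for s in(a,b): print(s['intrinsics'],-s['R'].T@s['t'],s['R'])
P=cloud(b);np.set_printoptions(precision=3,suppress=True)
print(P[::60,::80])
E
```

```text
t 0.0 tcp [0.2549 0.5699 0.2303] rot [ 2.089e-01  9.779e-01 -1.000e-03 -4.000e-04] F [-1.11  0.18  0.27] gap 1.0000614445754878 gf 0.0 q [ 0.971  0.528  1.434  0.     1.181 -0.179]
[[417.54033344   0.         277.81261763]
 [  0.         417.54033344 211.86696837]
 [  0.           0.           1.        ]] [ 1.04114716 -0.79670792  0.90012599] [[ 0.87066669  0.49166579 -0.01429254]
 [ 0.31408375 -0.57808786 -0.75310413]
 [-0.37853787  0.65121362 -0.65774607]]
[[479.94345786   0.         280.25979985]
 [  0.         479.94345786 206.53213228]
 [  0.           0.           1.        ]] [0.50400591 0.01140664 1.25186008] [[ 0.02567225 -0.99966606  0.0029499 ]
 [-0.99704873 -0.02581838 -0.0722997 ]
 [ 0.07235172 -0.0010851  -0.99737859]]
[[[ 1.513  1.244 -0.757]
  [ 1.52   0.896 -0.752]
  [ 1.526  0.549 -0.745]
  [ 1.542  0.207 -0.759]
  [ 1.546 -0.139 -0.747]
  [ 1.554 -0.483 -0.744]
  [ 1.567 -0.831 -0.751]]

 [[ 1.243  1.218 -0.745]
  [ 0.975  0.557 -0.004]
  [ 1.265  0.54  -0.754]
  [ 1.273  0.197 -0.75 ]
  [ 1.281 -0.144 -0.747]
  [ 1.288 -0.485 -0.741]
  [ 1.298 -0.828 -0.745]]

 [
[... 182 characters left out ...]
46  0.747 -0.001]
  [ 0.651  0.537 -0.001]
  [ 0.656  0.327  0.002]
  [ 0.662  0.117  0.002]
  [ 0.667 -0.092  0.001]
  [ 0.673 -0.303  0.   ]
  [ 0.678 -0.512  0.002]]

 [[ 0.489  0.736 -0.001]
  [ 0.495  0.496  0.077]
  [ 0.5    0.32   0.001]
  [ 0.505  0.112  0.006]
  [ 0.51  -0.085  0.13 ]
  [ 0.516 -0.304  0.001]
  [ 0.52  -0.483  0.07 ]]

 [[ 0.335  0.725  0.001]
  [ 0.34   0.521 -0.003]
  [ 0.345  0.313  0.001]
  [ 0.35   0.108 -0.003]
  [ 0.356 -0.098  0.005]
  [ 0.361 -0.305 -0.001]
  [ 0.366 -0.512  0.   ]]

 [[ 0.184  0.715 -0.   ]
  [ 0.188  0.513 -0.004]
  [ 0.193  0.308 -0.003]
  [ 0.199  0.103  0.001]
  [ 0.205 -0.101  0.005]
  [ 0.21  -0.305  0.004]
  [ 0.215 -0.51   0.002]]]
```

View pics/top.png

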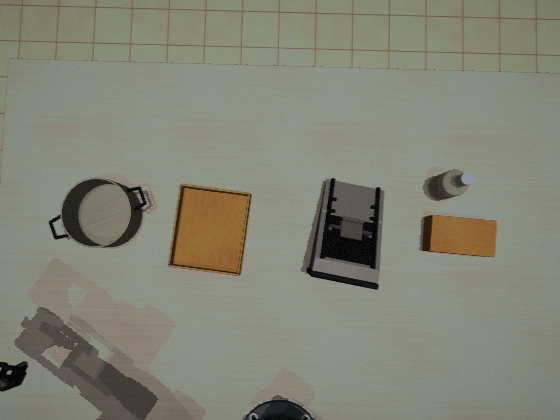

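View pics/scene.png

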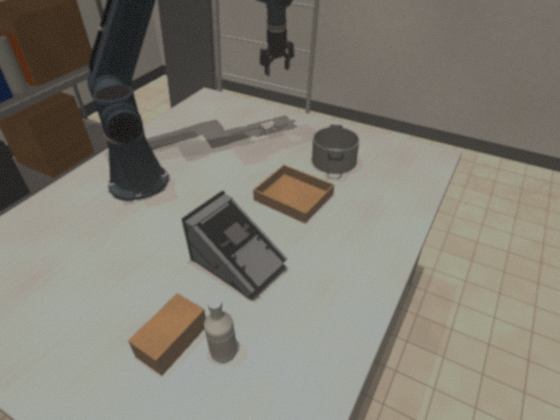

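The top view shows the lamp at (310–383, 178–288) with the tab near (352, 228), and the tray at (168–252, 184–276). Lamp +x points toward the robot. The scene view confirms that layout. Next I'll fit the geometry.

```bash
cat > m.py <<'E'
from h import *
np.set_printoptions(precision=4,suppress=True)
L=dict(np.load('/tmp/top.npz'));P=cloud(L);S=dict(np.load('/tmp/scene.npz'));Q=cloud(S)
box=lambda P,z0:P[(P[...,0]>.3)&(P[...,0]<.72)&(P[...,1]>-.27)&(P[...,1]<-.02)&(P[...,2]>z0)]
A=box(P,.02);B=box(Q,.02);print(len(A),len(B))
fp=box(P,.015)
r=cv2.minAreaRect(fp[:,:2].astype(np.float32));print('top foot',r, cv2.boxPoints(r))
r=cv2.minAreaRect(B[:,:2].astype(np.float32));print('scene foot',r)
rng=np.random.default_rng(0)
for C in(A,B):
    best=0
    for _ in range(800):
        p=C[rng.choice(len(C),3,False)];n=np.cross(p[1]-p[0],p[2]-p[0]);n/=np.linalg.norm(n)+1e-12
        n*=np.sign(n[2])
        if abs(n[2]-.866)>.05: continue
        m=abs((C-p[0])@n)<.004
        if m.sum()>best: best=m.sum();M=m
    I=C[M];c=I.mean(0);n=np.linalg.svd(I-c,full_matrices=False)[2][2];n*=np.sign(n[2]);print('plane',best,c,n,'tilt',np.degrees(np.arccos(n[2])),'yaw(out)',np.degrees(np.arctan2(n[1],n[0])))
T=P[(P[...,0]>.35)&(P[...,0]<.75)&(P[...,1]>.04)&(P[...,1]<.32)&(P[...,2]>.03)&(P[...,2]<.06)]
r=cv2.minAreaRect(T[:,:2].astype(np.float32));print('tray',r)
im=L['pixels'][165:300,295:395,::-1];im2=S['pixels'][180:305,170:300,::-1]
k=lambda i:cv2.convertScaleAbs(cv2.resize(i,(390,560),interpolation=cv2.INTER_CUBIC),alpha=1.6)
cv2.imwrite('pics/crop.png',np.hstack([k(im),k(im2)]))
E
python3 m.py
```

```text
6572 6056
top foot ((0.5335843563079834, -0.1569177806377411), (0.1549491435289383, 0.250820130109787), 80.1949462890625) [[ 0.3968 -0.2119]
 [ 0.644  -0.2546]
 [ 0.6704 -0.1019]
 [ 0.4232 -0.0592]]
scene foot ((0.5349940061569214, -0.158026784658432), (0.1565321981906891, 0.24820047616958618), 80.69762420654297)
plane 3588 [ 0.5453 -0.159   0.1061] [ 0.5036 -0.0917  0.8591] tilt 30.787374885718112 yaw(out) -10.315853461005421
plane 3037 [ 0.5557 -0.1665  0.0998] [ 0.5064 -0.093   0.8573] tilt 30.99056263115597 yaw(out) -10.404955047728246
tray ((0.5302932262420654, 0.18774035573005676), (0.18091346323490143, 0.21043221652507782), 84.0180892944336)
```

View pics/crop.png

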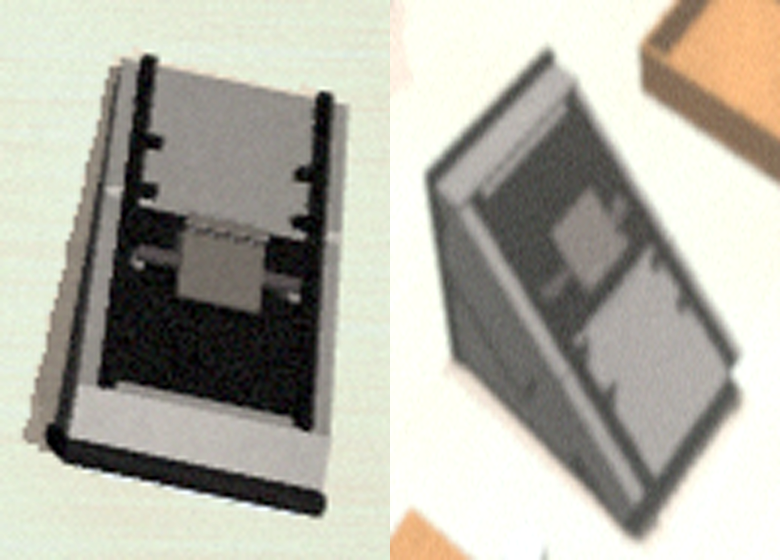

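The crop shows the cover closed. The grey tab pad is at about (180–265, 225–310) in the left half, with the ridge at its down-slope edge and two arms. Next I'll take profiles along the slope.

```bash
cat > m2.py <<'E'
from h import *
np.set_printoptions(precision=1,suppress=True,linewidth=200)
y=np.radians(170);X=np.array([np.cos(y),np.sin(y),0]);Y=np.array([-np.sin(y),np.cos(y),0]);Z=np.array([0,0,1.])
o=np.array([.5336,-.157,.1]);up=.866*X+.5*Z;out=-.5*X+.866*Z
for n in('top','scene'):
    L=dict(np.load(f'/tmp/{n}.npz'));P=cloud(L);D=P-o
    s=D@up*1e3;h=D@out*1e3;w=D@Y*1e3;g=L['pixels'].mean(-1)
    print(n,'s: center|w|<15 h,gray | mid 30-45 h,gray')
    for a in range(-140,140,6):
        r=[a]
        for m in(abs(w)<15,(abs(w)>30)&(abs(w)<42)):
            k=m&(s>=a)&(s<a+6)&(abs(h)<40)
            r+=[np.median(h[k]) if k.any() else np.nan,g[k].mean() if k.any() else np.nan,k.sum()]
        print(np.array(r))
    print('lateral at s in -60..-20: w,h,gray')
    print(np.array([[a,np.median(h[k]),g[k].mean()] for a in range(-90,91,4) for k in[(w>=a)&(w<a+4)&(s>-60)&(s<-20)&(abs(h)<40)] if k.any()]).T)
    k=(P[...,2]>.02)&(abs(w)<60)&(abs(s)<200)&(abs(h)<60);D2=D@X*1e3
    print('x ext',np.percentile(D2[k],[0,.5,2,98,99.5,100]),'maxz',P[k][:,2].max())
E
python3 m2.py
```

```text
top s: center|w|<15 h,gray | mid 30-45 h,gray
[-140.     6.8  104.9    4.     6.5  104.1    3. ]
[-134.     9.9   91.5   22.     9.5   92.1   19. ]
[-128.    10.5   90.3   21.    10.7   90.2   18. ]
[-122.     9.7   90.3   25.     8.6   89.8   17. ]
[-116.     9.3   90.7   21.    10.    88.8   15. ]
[-110.     9.3   90.9   22.    10.9   89.9   19. ]
[-104.     8.9   90.5   28.    10.3   90.    21. ]
[-98.   10.1  90.3  22.    9.5  89.7  17. ]
[-92.   10.1  90.5  22.   10.4  89.8  16. ]
[-86.   10.1  91.2  23.    9.2  88.1  20. ]
[-80.   10.1  90.5  21.   10.2  88.   18. ]
[-74.    9.3  90.1  26.   10.3  88.6  19. ]
[-68.   10.3  89.9  25.    9.9  89.   22. ]
[-62.   10.   90.1  25.   10.   89.   19. ]
[-56.    9.1  90.   24.    9.3  89.5  16. ]
[-50.    9.8  90.7  24.    9.7  87.3  22. ]
[-44.    9.9  90.4  28.   10.2  88.6  17. ]
[-38.    9.4  86.4  19.    9.5  87.5  19. ]
[-32.   13.1  77.8   3.   11.9  66.5  12. ]
[-26.    nan   nan   0.   14.   12.1  22. ]
[-20.   32.9  69.2   8.   12.1  11.5  32. ]
[-14.   30.8  64.1  45.   13.1  11.1  18. ]
[-8.  26.3 61.6 32.  14.5 10.9 23. ]

[... 3949 characters left out ...]
.   -6.   -2.    2.    6.   10.   14.   18.   22.   26.   30.   34.   38.   42.   46.
   50.   54.   58.   62.   66.   70.   74.   78. ]
 [  9.6  10.1  11.2  16.7  18.3  17.5  16.6  12.3  10.9  10.1  10.5  10.4  11.   10.1  11.1  11.   10.3  11.5  10.5  11.2  10.2  10.2  10.4  10.   11.5  10.4  12.1  11.2  10.1  11.2  10.6  12.
   17.4  18.7  18.1  13.1  10.6   7.4 -12.4  14. ]
 [128.8 115.   95.   77.1  63.9  54.6  63.4  74.2  84.4  90.3  93.8  97.   88.1  92.6  96.4  92.6  92.   91.   92.6  86.3  87.9  94.2  96.7  89.2  89.7  94.6  88.8  91.4  88.8  87.1  74.7  76.
   63.1  50.8  47.4  66.9  99.9  82.3  67.2  73.7]]
x ext [-125.7 -121.  -117.8  111.1  117.2  122.5] maxz 0.16995331800019348
```

```bash
cat >> h.py <<'E'
y=np.radians(170);X=np.array([np.cos(y),np.sin(y),0]);Y=np.array([-np.sin(y),np.cos(y),0]);Z=np.array([0,0,1.])
up=np.cos(np.pi/6)*X+.5*Z;out=-.5*X+np.cos(np.pi/6)*Z
O=np.array([.5336,-.157,.1])+.010*out-.019*up
RS=np.array([up,-Y,-out]).T
def go(p,R=RS,slope=True):
    s=st();c=Rn.from_quat(s['tool_rot']);p=np.array(p)
    if slope: p=O+p[0]*up+p[1]*Y+p[2]*out
    D=s['tcp_pos']-O;print('slope coords mm',np.round([D@up*1e3,D@Y*1e3,D@out*1e3],1),'F slope',np.round([s['force']@up,s['force']@Y,s['force']@out],2))
    d=c.inv().apply(p-s['tcp_pos']);r=(c.inv()*Rn.from_matrix(R)).as_rotvec()
    print('target',p.round(4),'travel',(d/.8).round(4),'turn',(r/np.pi).round(4),'mm',(d*1e3).round(1),'deg',np.degrees(np.linalg.norm(r)).round(2))
E
python3 -c "
from h import *
go([.032,0,.12]);print(O)"
```

```text
t 0.1 tcp [0.2549 0.5699 0.2304] rot [ 2.088e-01  9.780e-01 -9.000e-04 -4.000e-04] F [ 0.78 -0.35 -0.19] gap 1.0026039109888802 gf 0.0 q [ 0.972  0.528  1.434 -0.     1.181 -0.179]
slope coords mm [ 431.2 -667.5  -97.4] F slope [-0.81  0.21  0.24]
target [ 0.5865 -0.1663  0.2191] travel [-0.7543 -0.6707  0.0152] turn [ 0.0199  0.1656 -0.0767] mm [-603.4 -536.6   12.2] deg 33.05
[ 0.55472854 -0.16072553  0.09916025]
```

Emit:
apply_moves --claw '[-1, -1, -1, -1, -1]' --travel '[[-0.754, -0.671, -0.1], [-0.754, -0.671, -0.1], [-0.754, -0.671, -0.1], [-0.754, -0.671, -0.1], [-0.754, -0.671, -0.1]]' --turn '[[0, 0, 0], [0, 0, 0], [0, 0, 0], [0, 0, 0], [0, 0, 0]]' --newtons 30

```text
t: 0.52
tcp_pos: [0.3403, 0.3796, 0.2516]
tool_rot: [0.208, 0.978, -0.0, -0.0]
force: [0.2, -0.1, -0.2]
finger_gap: 0.299
gripper_force: 0.0
```

```bash
python3 -c "
from h import *
go([.032,0,.18])"
```

```text
t 0.5167 tcp [0.3403 0.3796 0.2516] rot [ 2.084e-01  9.780e-01 -4.000e-04 -3.000e-04] F [ 0.23 -0.14 -0.17] gap 0.29897343660799214 gf 0.0 q [ 0.62   0.347  1.693 -0.     1.103 -0.53 ]
slope coords mm [ 340.4 -494.9  -20.5] F slope [-0.3   0.09 -0.02]
target [ 0.6161 -0.1715  0.271 ] travel [-0.5956 -0.4886 -0.0241] turn [ 0.0202  0.1657 -0.0764] mm [-476.5 -390.9  -19.3] deg 33.04
```

Emit:
apply_moves --claw '[-1, -1, -1, -1, -1]' --travel '[[-0.596, -0.489, -0.05], [-0.596, -0.489, -0.05], [-0.596, -0.489, -0.05], [-0.596, -0.489, -0.05], [-0.596, -0.489, -0.05]]' --turn '[[0, 0, 0], [0, 0, 0], [0, 0, 0], [0, 0, 0], [0, 0, 0]]'

```text
t: 0.93
tcp_pos: [0.4333, 0.1935, 0.2653]
tool_rot: [0.209, 0.978, -0.0, -0.0]
force: [0.2, 0.1, 0.6]
finger_gap: -0.002
gripper_force: 0.0
```

```bash
python3 -c "
from h import *
go([.032,0,.18])"
```

```text
t 0.9333 tcp [0.4333 0.1935 0.2653] rot [ 2.088e-01  9.780e-01 -0.000e+00 -2.000e-04] F [0.15 0.12 0.64] gap -0.0018703762083770203 gf 0.0 q [ 0.184  0.28   1.755  0.     1.107 -0.966]
slope coords mm [ 239.9 -327.7   53.4] F slope [ 0.21 -0.14  0.62]
target [ 0.6161 -0.1715  0.271 ] travel [-0.3948 -0.3232 -0.0073] turn [ 0.0205  0.1657 -0.0766] mm [-315.9 -258.6   -5.8] deg 33.06
```

Emit:
apply_moves --claw '[-1, -1, -1, -1, -1]' --travel '[[-0.395, -0.323, -0.007], [-0.395, -0.323, -0.007], [-0.395, -0.323, -0.007], [-0.395, -0.323, -0.007], [-0.395, -0.323, -0.007]]' --turn '[[0.0205, 0.1657, -0.0766], [0.0205, 0.1657, -0.0766], [0.0205, 0.1657, -0.0766], [0.0205, 0.1657, -0.0766], [0.0205, 0.1657, -0.0766]]'

```text
t: 1.35
tcp_pos: [0.528, 0.0063, 0.2675]
tool_rot: [0.084, 0.962, 0.023, -0.26]
force: [1.2, 1.2, 0.1]
finger_gap: 0.0
gripper_force: 0.0
```

```bash
python3 -c "
from h import *
go([.032,0,.15])"
```

```text
t 1.35 tcp [0.528  0.0063 0.2675] rot [ 0.0838  0.9617  0.0234 -0.2597] F [1.15 1.25 0.1 ] gap 0.00019389391868734548 gf 0.0 q [-0.195  0.602  1.3   -0.009  1.768 -1.591]
slope coords mm [ 132.1 -159.8  118.1] F slope [-0.75 -1.43  0.54]
target [ 0.6013 -0.1689  0.2451] travel [-0.1248 -0.1998 -0.0406] turn [ 0.0004 -0.0013  0.0003] mm [ -99.8 -159.9  -32.5] deg 0.25
```

Emit:
apply_moves --claw '[-1, -1, -1, -1, -1]' --travel '[[-0.125, -0.2, -0.02], [-0.125, -0.2, -0.02], [-0.125, -0.2, -0.02], [-0.125, -0.2, -0.02], [-0.125, -0.2, -0.02]]' --turn '[[0, 0, 0], [0, 0, 0], [0, 0, 0], [0, 0, 0], [0, 0, 0]]'

```text
t: 1.77
tcp_pos: [0.5924, -0.1695, 0.2298]
tool_rot: [0.086, 0.962, 0.022, -0.258]
force: [0.6, -0.1, -1.1]
finger_gap: 0.003
gripper_force: 0.0
```

```bash
python3 -c "
from h import *
go([.032,0,.03])
b=snap('top');s=snap('scene')
k=lambda i:cv2.resize(i,(400,560),interpolation=cv2.INTER_CUBIC)
cv2.imwrite('pics/c2.png',np.hstack([k(b['pixels'][160:300,290:390,::-1]),k(s['pixels'][160:300,190:290,::-1])]))"
```

```text
t 1.7667 tcp [ 0.5924 -0.1695  0.2298] rot [ 0.0859  0.9621  0.0223 -0.2579] F [ 0.62 -0.08 -1.09] gap 0.0032839568860009794 gf 0.0 q [-0.404  0.765  1.068 -0.118  1.819 -1.796]
slope coords mm [ 31.9   2.1 132.5] F slope [-1.09 -0.03 -0.63]
target [ 0.5422 -0.1585  0.1411] travel [1.000e-04 2.600e-03 1.281e-01] turn [ 0.0001 -0.0001 -0.0011] mm [1.000e-01 2.100e+00 1.025e+02] deg 0.2
```

View pics/c2.png

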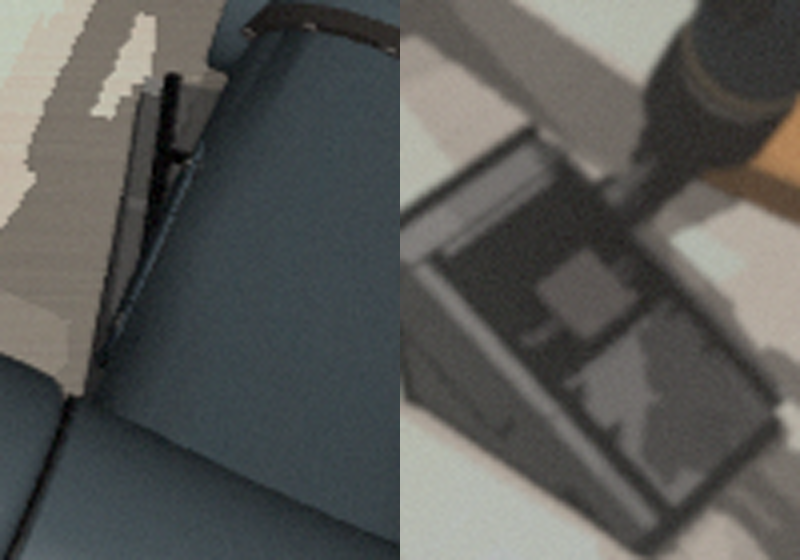

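The top view is blocked by the arm. In the scene view the fingertips hang above the lamp and the cover is untouched. Now I'll descend to just above the pad.

Emit:
apply_moves --claw '[-1, -1, -1, -1, -1]' --travel '[[0, 0.0026, 0.04], [0, 0.0026, 0.08], [0, 0.0026, 0.115], [0, 0.0026, 0.13], [0, 0.0026, 0.13]]' --turn '[[0, 0, 0], [0, 0, 0], [0, 0, 0], [0, 0, 0], [0, 0, 0]]'

```text
t: 2.28
tcp_pos: [0.5374, -0.1513, 0.1396]
tool_rot: [0.083, 0.961, 0.024, -0.262]
force: [-1.0, -0.5, 0.9]
finger_gap: -0.001
gripper_force: 0.0
```

```bash
python3 -c "
from h import *
go([.032,0,.02])
s=snap('scene');w=snap('wrist')
k=lambda i:cv2.resize(i,(400,560),interpolation=cv2.INTER_CUBIC)
cv2.imwrite('pics/c3.png',np.hstack([k(w['pixels'][:,130:430,::-1]),k(s['pixels'][160:300,190:290,::-1])]))"
```

```text
t 2.2833 tcp [ 0.5374 -0.1513  0.1396] rot [ 0.0835  0.9612  0.0241 -0.2618] F [-0.97 -0.48  0.9 ] gap -0.0014833452020673401 gf 0.0 q [-0.411  0.787  1.305 -0.117  1.57  -1.778]
slope coords mm [36.4 -6.3 25.7] F slope [1.2  0.64 0.34]
target [ 0.5373 -0.1576  0.1325] travel [-0.0056 -0.0079  0.007 ] turn [ 0.0006 -0.0027  0.0006] mm [-4.5 -6.3  5.6] deg 0.51
```

View pics/c3.png

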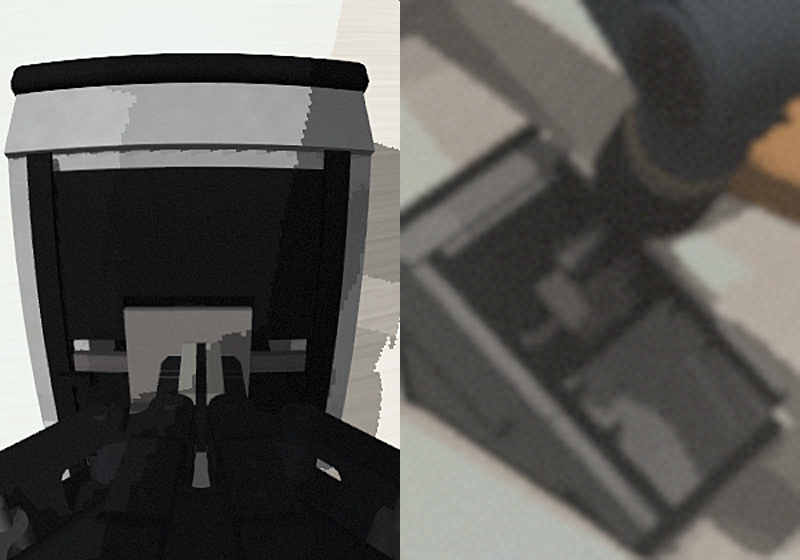

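The wrist view shows the shut fingers over the grey pad, whose left-panel extent is (125–253, 305–400), about 5 mm off centre. I'll centre them and let the arm settle.

Emit:
apply_moves --claw '[-1, -1, -1, -1, -1]' --travel '[[-0.0056, -0.0079, 0], [-0.0056, -0.0079, 0.005], [-0.0056, -0.0079, 0.005], [-0.0056, -0.0079, 0.005], [-0.0056, -0.0079, 0.005]]' --turn '[[0, -0.0027, 0], [0, -0.0027, 0], [0, -0.0027, 0], [0, -0.0027, 0], [0, -0.0027, 0]]'

```text
t: 2.8
tcp_pos: [0.5421, -0.1604, 0.1366]
tool_rot: [0.084, 0.963, 0.022, -0.253]
force: [-0.8, 0.1, 0.3]
finger_gap: 0.004
gripper_force: 0.0
```

```bash
python3 -c "
from h import *
go([.030,0,.015])"
```

```text
t 2.8 tcp [ 0.5421 -0.1604  0.1366] rot [ 0.0844  0.9635  0.0221 -0.2532] F [-0.84  0.09  0.26] gap 0.003555910554131426 gf 0.0 q [-0.421  0.79   1.298 -0.12   1.554 -1.785]
slope coords mm [29.5  1.9 26.2] F slope [ 0.86  0.06 -0.19]
target [ 0.5365 -0.1575  0.1272] travel [0.0007 0.0024 0.014 ] turn [-0.      0.0031 -0.    ] mm [ 0.6  1.9 11.2] deg 0.55
```

Emit:
apply_moves --claw '[-1, -1, -1, -1, -1]' --travel '[[0, 0.002, 0.006], [0, 0.002, 0.01], [0, 0.002, 0.0125], [0, 0.002, 0.0125], [0, 0.002, 0.0125]]' --turn '[[0, 0.003, 0], [0, 0.003, 0], [0, 0.003, 0], [0, 0.003, 0], [0, 0.003, 0]]'

```text
t: 3.22
tcp_pos: [0.5371, -0.1578, 0.1274]
tool_rot: [0.084, 0.962, 0.023, -0.258]
force: [-0.4, -0.5, -0.5]
finger_gap: 0.004
gripper_force: 0.0
```

```bash
python3 -c "
from h import *
go([.030,0,.013])"
```

```text
t 3.2167 tcp [ 0.5371 -0.1578  0.1274] rot [ 0.0841  0.9621  0.0227 -0.2584] F [-0.35 -0.53 -0.48] gap 0.0044805762446994985 gf 0.0 q [-0.42   0.8    1.311 -0.122  1.542 -1.781]
slope coords mm [29.6  0.2 15.5] F slope [-0.02  0.59 -0.54]
target [ 0.5355 -0.1573  0.1254] travel [0.0005 0.0002 0.0032] turn [ 0.     -0.0003  0.0001] mm [0.4 0.2 2.5] deg 0.06
```

Tracking is accurate once the arm has settled. Now 1.6 mm steps.

Emit:
apply_moves --claw '[-1, -1, -1]' --travel '[[0, 0, 0.002], [0, 0, 0.002], [0, 0, 0.002]]' --turn '[[0, 0, 0], [0, 0, 0], [0, 0, 0]]'

```text
t: 3.47
tcp_pos: [0.5368, -0.1579, 0.1266]
tool_rot: [0.084, 0.962, 0.022, -0.258]
force: [1.5, 0.0, 2.0]
finger_gap: 0.002
gripper_force: 1.1
```

Emit:
apply_moves --claw '[-1, -1, -1]' --travel '[[0, 0, 0.002], [0, 0, 0.002], [0, 0, 0.002]]' --turn '[[0, 0, 0], [0, 0, 0], [0, 0, 0]]'

```text
t: 3.72
tcp_pos: [0.5359, -0.1577, 0.1251]
tool_rot: [0.084, 0.962, 0.022, -0.258]
force: [1.1, -0.2, 2.7]
finger_gap: -0.002
gripper_force: 1.6
```

Emit:
apply_moves --claw '[-1, -1, -1]' --travel '[[0, 0, 0.002], [0, 0, 0.002], [0, 0, 0.002]]' --turn '[[0, 0, 0], [0, 0, 0], [0, 0, 0]]'

```text
t: 3.97
tcp_pos: [0.5351, -0.1576, 0.1236]
tool_rot: [0.084, 0.962, 0.023, -0.258]
force: [2.5, 0.2, 3.9]
finger_gap: -0.001
gripper_force: 2.1
```

```bash
python3 -c "
from h import *
go([.030,0,.010])"
```

```text
t 3.9667 tcp [ 0.5351 -0.1576  0.1236] rot [ 0.0842  0.9622  0.0225 -0.2579] F [2.46 0.17 3.91] gap -0.0013304700328754758 gf 2.1331242015003227 q [-0.421  0.802  1.32  -0.122  1.53  -1.78 ]
slope coords mm [29.4  0.3 11.2] F slope [-0.12 -0.6   4.58]
target [ 0.5341 -0.1571  0.1228] travel [0.0007 0.0004 0.0015] turn [-0. -0. -0.] mm [0.6 0.3 1.2] deg 0.01
```

Emit:
apply_moves --claw '[-1, -1, -1]' --travel '[[0, 0, 0.002], [0, 0, 0.003], [0, 0, 0.003]]' --turn '[[0, 0, 0], [0, 0, 0], [0, 0, 0]]'

```text
t: 4.22
tcp_pos: [0.5339, -0.1574, 0.1215]
tool_rot: [0.084, 0.962, 0.022, -0.258]
force: [1.9, 0.7, 5.5]
finger_gap: 0.004
gripper_force: 2.9
```

Emit:
apply_moves --claw '[-1, -1, -1]' --travel '[[0, 0, 0.001], [0, 0, 0.001], [0, 0, 0.001]]' --turn '[[0, 0, 0], [0, 0, 0], [0, 0, 0]]'

```text
t: 4.47
tcp_pos: [0.5336, -0.1573, 0.121]
tool_rot: [0.084, 0.962, 0.022, -0.258]
force: [2.6, 0.4, 5.6]
finger_gap: 0.002
gripper_force: 3.0
```

```bash
python3 -c "
from h import *
go([.020,0,.008])"
```

```text
t 4.4667 tcp [ 0.5336 -0.1573  0.121 ] rot [ 0.0842  0.9623  0.0224 -0.2578] F [2.57 0.43 5.64] gap 0.0017331823230138602 gf 3.029745784588158 q [-0.421  0.804  1.325 -0.123  1.523 -1.78 ]
slope coords mm [29.4  0.3  8.2] F slope [ 0.69 -0.87  6.11]
target [ 0.5416 -0.1584  0.1161] travel [-0.0118  0.0004  0.0002] turn [-0.0001  0.     -0.    ] mm [-9.4  0.3  0.2] deg 0.01
```

Emit:
apply_moves --claw '[-1, -1, -1, -1, -1]' --travel '[[-0.003, 0, 0.0003], [-0.006, 0, 0.0003], [-0.009, 0, 0.0003], [-0.012, 0, 0.0003], [-0.015, 0, 0.0003]]' --turn '[[0, 0, 0], [0, 0, 0], [0, 0, 0], [0, 0, 0], [0, 0, 0]]'

```text
t: 4.88
tcp_pos: [0.543, -0.1589, 0.115]
tool_rot: [0.084, 0.962, 0.023, -0.259]
force: [1.0, -0.7, 6.3]
finger_gap: 0.004
gripper_force: 3.2
```

```bash
python3 -c "
from h import *
go([.0,0,.008])"
```

```text
t 4.8833 tcp [ 0.543  -0.1589  0.115 ] rot [ 0.0842  0.962   0.0226 -0.2588] F [ 0.98 -0.74  6.32] gap 0.0036667891893929897 gf 3.153188756550662 q [-0.418  0.823  1.298 -0.121  1.533 -1.778]
slope coords mm [18.2  0.3  7.8] F slope [2.22 0.56 6.02]
target [ 0.5587 -0.1614  0.1061] travel [-0.0227  0.0003 -0.0003] turn [-0.     -0.0007 -0.    ] mm [-18.2   0.3  -0.2] deg 0.12
```

Emit:
apply_moves --claw '[-1, -1, -1, -1, -1]' --travel '[[-0.005, 0, 0], [-0.01, 0, 0], [-0.015, 0, 0], [-0.02, 0, 0], [-0.025, 0, 0]]' --turn '[[0, 0, 0], [0, 0, 0], [0, 0, 0], [0, 0, 0], [0, 0, 0]]'

```text
t: 5.3
tcp_pos: [0.5601, -0.1619, 0.105]
tool_rot: [0.084, 0.962, 0.023, -0.259]
force: [0.1, 0.6, 7.3]
finger_gap: 0.001
gripper_force: 3.2
```

```bash
python3 -c "
from h import *
go([-.04,0,.008])
s=snap('scene');w=snap('wrist')
k=lambda i:cv2.resize(i,(400,560),interpolation=cv2.INTER_CUBIC)
cv2.imwrite('pics/c4.png',np.hstack([k(w['pixels'][:,130:430,::-1]),k(s['pixels'][160:300,190:290,::-1])]))"
```

```text
t 5.3 tcp [ 0.5601 -0.1619  0.105 ] rot [ 0.0842  0.962   0.0227 -0.2589] F [0.08 0.57 7.33] gap 0.0007644329424721647 gf 3.1585272046504542 q [-0.412  0.856  1.25  -0.118  1.549 -1.775]
slope coords mm [-1.8  0.2  7.8] F slope [ 3.68 -0.58  6.34]
target [ 0.5928 -0.1674  0.0861] travel [-0.0477  0.0003 -0.0003] turn [ 0.     -0.0007 -0.    ] mm [-38.2   0.2  -0.3] deg 0.13
```

View pics/c4.png

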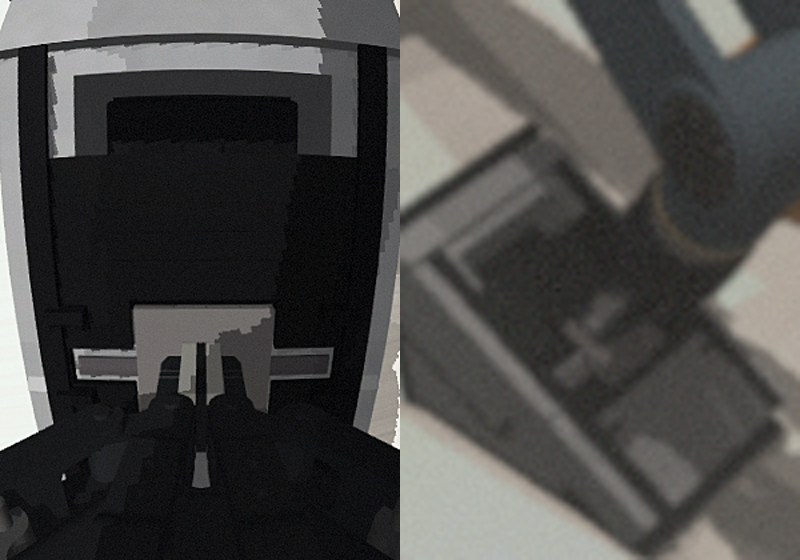

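The wrist view shows the bay mouth opening at (75–330, 75–155) and the bar passing the catches, so the cover is sliding. Continue at about 4–6 N.

Emit:
apply_moves --claw '[-1, -1, -1, -1, -1]' --travel '[[-0.006, 0, 0], [-0.012, 0, 0], [-0.018, 0, 0], [-0.024, 0, 0], [-0.03, 0, 0]]' --turn '[[0, 0, 0], [0, 0, 0], [0, 0, 0], [0, 0, 0], [0, 0, 0]]'

```text
t: 5.82
tcp_pos: [0.5806, -0.1654, 0.0931]
tool_rot: [0.084, 0.962, 0.023, -0.259]
force: [-0.1, 0.5, 6.9]
finger_gap: 0.003
gripper_force: 3.2
```

Emit:
apply_moves --claw '[-1, -1, -1, -1, -1]' --travel '[[-0.006, 0, 0], [-0.012, 0, 0], [-0.018, 0, 0], [-0.024, 0, 0], [-0.03, 0, 0]]' --turn '[[0, 0, 0], [0, 0, 0], [0, 0, 0], [0, 0, 0], [0, 0, 0]]'

```text
t: 6.23
tcp_pos: [0.601, -0.169, 0.081]
tool_rot: [0.084, 0.962, 0.023, -0.259]
force: [0.9, 0.1, 6.6]
finger_gap: 0.003
gripper_force: 3.2
```

```bash
python3 -c "
from h import *
go([-.09,0,.008])"
```

```text
t 6.2333 tcp [ 0.601 -0.169  0.081] rot [ 0.0842  0.9619  0.0228 -0.259 ] F [0.87 0.07 6.62] gap 0.0034807025793178177 gf 3.15393089549616 q [-0.399  0.935  1.127 -0.112  1.594 -1.769]
slope coords mm [-49.8   0.1   7.8] F slope [ 2.58 -0.22  6.16]
target [ 0.6354 -0.175   0.0611] travel [-0.0502  0.0001 -0.0003] turn [ 0.0001 -0.0007  0.    ] mm [-40.2   0.1  -0.3] deg 0.14
```

Emit:
apply_moves --claw '[-1, -1, -1, -1, -1]' --travel '[[-0.006, 0, 0], [-0.012, 0, 0], [-0.018, 0, 0], [-0.024, 0, 0], [-0.03, 0, 0]]' --turn '[[0, 0, 0], [0, 0, 0], [0, 0, 0], [0, 0, 0], [0, 0, 0]]'

```text
t: 6.65
tcp_pos: [0.6215, -0.1725, 0.0691]
tool_rot: [0.084, 0.962, 0.023, -0.259]
force: [0.8, 0.1, 6.9]
finger_gap: -0.003
gripper_force: 3.1
```

Emit:
apply_moves --claw '[-1, -1, -1, -1, -1]' --travel '[[-0.003, 0, 0], [-0.006, 0, 0], [-0.009, 0, 0], [-0.012, 0, 0], [-0.015, 0, 0]]' --turn '[[0, 0, 0], [0, 0, 0], [0, 0, 0], [0, 0, 0], [0, 0, 0]]'

```text
t: 7.07
tcp_pos: [0.6318, -0.1743, 0.0631]
tool_rot: [0.084, 0.962, 0.023, -0.259]
force: [0.4, 0.6, 7.5]
finger_gap: -0.004
gripper_force: 3.1
```

```bash
python3 -c "
from h import *
go([-.09,0,.008])
w=snap('wrist');cv2.imwrite('pics/c5.png',w['pixels'][...,::-1])"
```

```text
t 7.0667 tcp [ 0.6318 -0.1743  0.0631] rot [ 0.0842  0.962   0.0228 -0.2588] F [0.44 0.57 7.52] gap -0.004022280944229958 gf 3.1442184280604124 q [-0.39   0.996  1.027 -0.108  1.634 -1.765]
slope coords mm [-85.8  -0.    7.9] F slope [ 3.47 -0.64  6.68]
target [ 0.6354 -0.175   0.0611] travel [-0.0053 -0.     -0.0001] turn [ 0.0001 -0.0007  0.    ] mm [-4.2 -0.  -0.1] deg 0.12
```

View pics/c5.png

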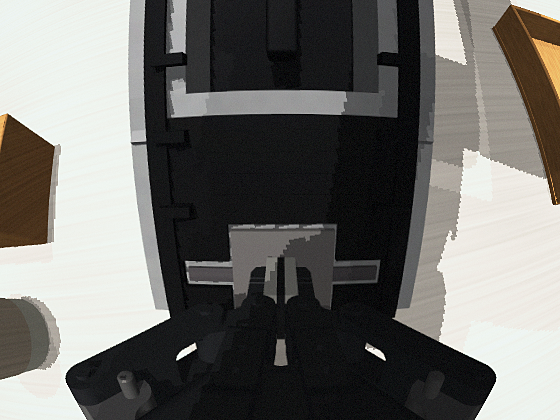

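The bay is open: the rib shows at (285, 30) and the cover's upper edge is at row 115. I'll push the last few millimetres slowly.

Emit:
apply_moves --claw '[-1, -1, -1, -1, -1]' --travel '[[-0.002, 0, 0], [-0.004, 0, 0], [-0.006, 0, 0], [-0.008, 0, 0], [-0.008, 0, 0]]' --turn '[[0, 0, 0], [0, 0, 0], [0, 0, 0], [0, 0, 0], [0, 0, 0]]'

```text
t: 7.53
tcp_pos: [0.6363, -0.1753, 0.0601]
tool_rot: [0.084, 0.962, 0.023, -0.26]
force: [-0.8, 0.5, 7.6]
finger_gap: 0.002
gripper_force: 3.2
```

Emit:
apply_moves --claw '[-1, -1, -1, -1]' --travel '[[-0.001, 0, 0], [-0.002, 0, 0], [-0.003, 0, 0], [-0.003, 0, 0]]' --turn '[[0, 0, 0], [0, 0, 0], [0, 0, 0], [0, 0, 0]]'

```text
t: 7.87
tcp_pos: [0.6382, -0.1757, 0.0591]
tool_rot: [0.084, 0.962, 0.023, -0.26]
force: [-1.7, 0.3, 7.9]
finger_gap: -0.001
gripper_force: 3.2
```

```bash
python3 -c "
from h import *
go([-.094,0,.008])"
```

```text
t 7.8667 tcp [ 0.6382 -0.1757  0.0591] rot [ 0.0842  0.9616  0.0228 -0.2602] F [-1.67  0.33  7.94] gap -0.0006997860766609272 gf 3.232259920332581 q [-0.389  1.011  1.002 -0.108  1.646 -1.764]
slope coords mm [-93.5   0.3   7.7] F slope [ 5.45 -0.03  6.03]
target [ 0.6388 -0.1756  0.0591] travel [-0.0006  0.0003 -0.0004] turn [ 0.     -0.0015 -0.    ] mm [-0.5  0.3 -0.3] deg 0.28
```

Not at the stop yet, though it's close. I'll push on until the force rises.

Emit:
apply_moves --claw '[-1, -1, -1, -1]' --travel '[[-0.001, 0, 0], [-0.002, 0, 0], [-0.003, 0, 0], [-0.003, 0, 0]]' --turn '[[0, 0, 0], [0, 0, 0], [0, 0, 0], [0, 0, 0]]'

```text
t: 8.2
tcp_pos: [0.6387, -0.1758, 0.0583]
tool_rot: [0.084, 0.961, 0.023, -0.262]
force: [-2.8, 0.4, 10.2]
finger_gap: 0.004
gripper_force: 5.4
```

Emit:
apply_moves --claw '[-1, -1, -1, -1]' --travel '[[-0.001, 0, 0], [-0.002, 0, 0], [-0.003, 0, 0], [-0.003, 0, 0]]' --turn '[[0, 0, 0], [0, 0, 0], [0, 0, 0], [0, 0, 0]]'

```text
t: 8.53
tcp_pos: [0.6388, -0.1758, 0.058]
tool_rot: [0.084, 0.96, 0.023, -0.265]
force: [-8.0, 1.2, 13.2]
finger_gap: 0.003
gripper_force: 7.8
```

```bash
python3 -c "
from h import *
go([-.094,0,.06])"
```

```text
t 8.5333 tcp [ 0.6388 -0.1758  0.058 ] rot [ 0.0842  0.9602  0.0233 -0.2651] F [-8.    1.15 13.2 ] gap 0.0030251098106573475 gf 7.754554985440336 q [-0.388  1.019  0.991 -0.109  1.66  -1.764]
slope coords mm [-94.5   0.2   7.1] F slope [13.6   0.25  7.39]
target [ 0.6644 -0.1801  0.1041] travel [ 0.0017  0.0003 -0.0661] turn [ 0.0001 -0.0049 -0.0001] mm [  1.4   0.2 -52.9] deg 0.87
```

Emit:
apply_moves --claw '[-1, -1, -1, -1, -1]' --travel '[[0.001, 0, -0.005], [0.001, 0, -0.015], [0.001, 0, -0.04], [0.001, 0, -0.08], [0.001, 0, -0.11]]' --turn '[[0, 0, 0], [0, -0.005, 0], [0, -0.005, 0], [0, -0.005, 0], [0, -0.005, 0]]'

```text
t: 8.95
tcp_pos: [0.6859, -0.184, 0.132]
tool_rot: [0.084, 0.964, 0.022, -0.252]
force: [0.7, -0.7, -0.3]
finger_gap: -0.001
gripper_force: 0.0
```

Emit:
apply_moves --claw '[-0.05, -0.05, -0.05, -0.05, -0.05]' --travel '[[0, 0, 0], [0, 0, 0], [0, 0, 0], [0, 0, 0], [0, 0, 0]]' --turn '[[0, 0, 0], [0, 0, 0], [0, 0, 0], [0, 0, 0], [0, 0, 0]]'

```text
t: 9.37
tcp_pos: [0.6848, -0.1837, 0.1301]
tool_rot: [0.084, 0.964, 0.023, -0.253]
force: [0.7, 0.1, -0.1]
finger_gap: 0.475
gripper_force: 0.0
```

```bash
cat > w.py <<'E'
from h import *
def wray(w,u,v):
    K=w['intrinsics'];x=(u-K[0,2])/K[0,0];yy=(v-K[1,2])/K[1,1];r=np.hypot(x,yy);
    c=np.array([np.sin(r)*x/r,np.sin(r)*yy/r,np.cos(r)]);return -w['R'].T@w['t'],w['R'].T@c
def onto(w,u,v,h):
    o,d=wray(w,u,v);k=(h-(o-O)@out)/(d@out);p=o+k*d-O;return np.round([p@up*1e3,p@Y*1e3],1)
E
python3 -c "
from w import *
go([.050,0,.07])
w=snap('wrist');cv2.imwrite('pics/c6.png',w['pixels'][...,::-1])
print(w['intrinsics'],-w['R'].T@w['t'])"
```

```text
t 9.3667 tcp [ 0.6848 -0.1837  0.1301] rot [ 0.0842  0.9636  0.0226 -0.2526] F [ 0.75  0.06 -0.13] gap 0.47510020469594316 gf 0.0 q [-0.378  0.997  0.815 -0.102  1.832 -1.775]
slope coords mm [-98.9   0.   92.9] F slope [-0.7  -0.19  0.25]
target [ 0.5466 -0.1593  0.1848] travel [1.864e-01 1.000e-04 2.660e-02] turn [0.0003 0.0034 0.0001] mm [1.492e+02 1.000e-01 2.130e+01] deg 0.61
[[325.1922621    0.         280.38365161]
 [  0.         325.1922621  211.18250222]
 [  0.           0.           1.        ]] [ 0.68761857 -0.18491862  0.29355112]
```

View pics/c6.png

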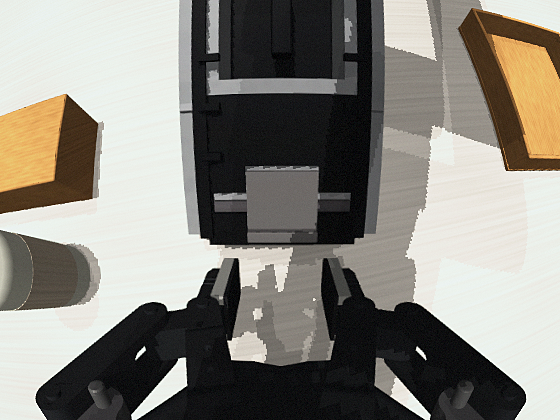

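The wrist view shows the cover down, with its edge at row 93, and the rib at (283, 25). Now I'll move over the bay.

Emit:
apply_moves --claw '[-0.05, -0.05, -0.05, -0.05, -0.05]' --travel '[[0.05, 0, 0], [0.1, 0, 0], [0.15, 0, 0], [0.1864, 0, 0.01], [0.1864, 0, 0.01]]' --turn '[[0, 0.0034, 0], [0, 0.0034, 0], [0, 0.0034, 0], [0, 0.0034, 0], [0, 0.0034, 0]]'

```text
t: 9.83
tcp_pos: [0.5484, -0.159, 0.2001]
tool_rot: [0.084, 0.962, 0.023, -0.259]
force: [-0.6, 0.3, 0.5]
finger_gap: 0.477
gripper_force: 0.0
```

Emit:
apply_moves --claw '[-0.05, -0.05]' --travel '[[0, 0, 0], [0, 0, 0]]' --turn '[[0, 0, 0], [0, 0, 0]]'

```text
t: 10.0
tcp_pos: [0.5548, -0.1612, 0.1976]
tool_rot: [0.084, 0.963, 0.022, -0.255]
force: [0.2, 0.1, 0.4]
finger_gap: 0.473
gripper_force: 0.0
```

```bash
python3 -c "
from w import *
w0=dict(np.load('/tmp/wrist.npz'));print('cover edge',onto(w0,290,93,.004),'pad',onto(w0,247,170,.015),onto(w0,318,230,.015))
go([.050,0,-.041])
w=snap('wrist');cv2.imwrite('pics/c7.png',cv2.convertScaleAbs(w['pixels'][...,::-1],alpha=1.8))"
```

```text
cover edge [-9.6 -6.1] pad [-62.9  23.7] [-107.4  -27.1]
t 10.0 tcp [ 0.5548 -0.1612  0.1976] rot [ 0.0843  0.963   0.0223 -0.2551] F [0.17 0.08 0.4 ] gap 0.473497417938255 gf 0.0 q [-0.415  0.739  1.22  -0.119  1.688 -1.794]
slope coords mm [49.   0.4 85.3] F slope [ 0.06 -0.11  0.42]
target [ 0.4919 -0.1496  0.0887] travel [0.0021 0.0005 0.1579] turn [-0.      0.0018 -0.    ] mm [  1.7   0.4 126.3] deg 0.32
```

View pics/c7.png

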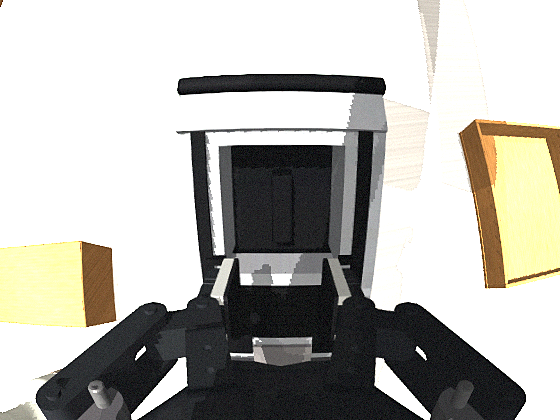

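The open bay is visible. The rib top is at (274–295, 168–243), central between the fingers at x of about 285.

```bash
python3 -c "
from w import *
w=dict(np.load('/tmp/wrist.npz'))
for n,u,v,h in [('rib',275,168,-.014),('rib',294,168,-.014),('rib',274,243,-.014),('rib',295,243,-.014),('bay',233,145,0),('bay',331,145,0),('bay',233,252,0),('bay',331,252,0)]: print(n,onto(w,u,v,h))
g=w['pixels'].mean(-1)[190:230].mean(0);print(g[225:340].round(0))
g=w['pixels'].mean(-1)[:,278:292].mean(1);print(g[140:262].round(0))
D=w['depth'];print(D[205,240:330:4])
"
```

```text
rib [82.9  5.1]
rib [82.9 -9.3]
rib [21.3  6.1]
rib [ 21.3 -11. ]
bay [102.3  34.5]
bay [102.4 -34.8]
bay [19.5 37.9]
bay [ 19.6 -38.7]
[49. 49. 48. 49. 49. 49. 50. 47. 30. 13. 11. 17. 21. 21. 22. 21. 19. 20.
 20. 20. 19. 20. 20. 18. 20. 19. 19. 19. 20. 19. 20. 19. 19. 18. 19. 19.
 20. 20. 19. 20. 19. 20. 20. 20. 20. 20. 18. 14. 18. 20. 20. 20. 19. 19.
 19. 20. 19. 18. 20. 19. 19. 19. 20. 20. 19. 17. 15.  7. 10. 14. 19. 19.
 19. 20. 18. 20. 20. 19. 20. 20. 20. 19. 20. 18. 20. 20. 19. 19. 18. 20.
 19. 19. 20. 20. 19. 19. 20. 20. 18. 20. 18. 19. 17. 15. 20. 37. 50. 50.
 49. 49. 49. 49. 49. 49. 48.]
[151. 152. 152. 159. 136.  16.   5.   9.  10.   9.  12.  12.  12.   9.
  11.  10.  10.  13.   9.  12.  12.   9.  11.  11.  11.  10.  13.  18.
  16.  13.  10.  11.  12.  12.  12.  15.  22.  20.  20.  17.  19.  18.
  19.  19.  18.  19.  18.  20.  19.  18.  18.  20.  19.  20.  20.  19.
  18.  19.  19.  19.  18.  19.  18.  18.  21.  18.  19.  19.  19.  18.
  20.  19.  18.  19.  19.  19.  19.  19.  18.  19.  19.  17.  18.  20.
  18.  18.  19.  19.  19.  17.  20.  18.  17.  18.  19.  19.  20.  18.
  18.  19.  20.  16.  13.   9.   9.  12.  15.  19.  18.  10.  12.   9.
   2.  76. 104.  98.  97.  98.  98.  98.  98.  97.]
[0.28286746 0.2855937  0.28355587 0.28361532 0.2840421  0.28421727
 0.28447953 0.28387505 0.25236255 0.25201714 0.25322825 0.25129694
 0.2530504  0.28348577 0.28488934 0.2821234  0.281666   0.28428754
 0.2827208  0.2834295  0.28303748 0.28289926 0.28331646]
```

Emit:
apply_moves --claw '[-0.05, -0.05, -0.05, -0.05, -0.05]' --travel '[[0.0015, 0.0005, 0.03], [0.0015, 0.0005, 0.06], [0.0015, 0.0005, 0.09], [0.0015, 0.0005, 0.11], [0.0015, 0.0005, 0.11]]' --turn '[[0, 0.0018, 0], [0, 0.0018, 0], [0, 0.0018, 0], [0, 0.0018, 0], [0, 0.0018, 0]]'

```text
t: 10.47
tcp_pos: [0.508, -0.1517, 0.1183]
tool_rot: [0.084, 0.961, 0.024, -0.262]
force: [-0.5, 0.8, -1.3]
finger_gap: 0.479
gripper_force: 0.0
```

Emit:
apply_moves --claw '[-0.05, -0.05, -0.05]' --travel '[[0, 0, 0], [0, 0, 0], [0, 0, 0]]' --turn '[[0, 0, 0], [0, 0, 0], [0, 0, 0]]'

```text
t: 10.72
tcp_pos: [0.5122, -0.1534, 0.1226]
tool_rot: [0.084, 0.963, 0.022, -0.257]
force: [0.3, 0.3, -0.6]
finger_gap: 0.475
gripper_force: 0.0
```

```bash
python3 -c "
from h import *
go([.050,0,-.040])"
```

```text
t 10.7167 tcp [ 0.5122 -0.1534  0.1226] rot [ 0.0842  0.9625  0.022  -0.2569] F [ 0.35  0.31 -0.55] gap 0.4752472129386259 gf 0.0 q [-0.429  0.776  1.389 -0.127  1.484 -1.781]
slope coords mm [49.1  0.2 -1.3] F slope [-0.53 -0.36 -0.33]
target [ 0.4924 -0.1497  0.0895] travel [0.0012 0.0003 0.0484] turn [-0.0003  0.0006 -0.0001] mm [ 1.   0.2 38.7] deg 0.13
```

Emit:
apply_moves --claw '[-0.05, -0.05, -0.05, -0.05, -0.05]' --travel '[[0.001, 0, 0.015], [0.001, 0, 0.03], [0.001, 0, 0.042], [0.001, 0, 0.048], [0.001, 0, 0.048]]' --turn '[[0, 0, 0], [0, 0, 0], [0, 0, 0], [0, 0, 0], [0, 0, 0]]'

```text
t: 11.13
tcp_pos: [0.4902, -0.1491, 0.0888]
tool_rot: [0.084, 0.962, 0.023, -0.259]
force: [-0.4, 1.6, -0.7]
finger_gap: 0.477
gripper_force: 0.0
```

Emit:
apply_moves --claw '[-0.05, -1, -1, -1, -1]' --travel '[[0, 0, 0], [0, 0, 0], [0, 0, 0], [0, 0, 0], [0, 0, 0]]' --turn '[[0, 0, 0], [0, 0, 0], [0, 0, 0], [0, 0, 0], [0, 0, 0]]' --newtons 60

```text
t: 11.55
tcp_pos: [0.4917, -0.1494, 0.0897]
tool_rot: [0.084, 0.962, 0.022, -0.257]
force: [2.8, 0.2, 2.6]
finger_gap: 0.175
gripper_force: 61.2
```

```bash
python3 -c "
from h import *
go([.050,0,.06])"
```

```text
t 11.55 tcp [ 0.4917 -0.1494  0.0897] rot [ 0.0842  0.9624  0.0224 -0.2573] F [2.79 0.18 2.61] gap 0.1751749121796813 gf 61.2215530872345 q [-0.437  0.8    1.459 -0.132  1.391 -1.776]
slope coords mm [ 50.7  -0.2 -40.2] F slope [-1.05 -0.66  3.62]
target [ 0.5416 -0.1584  0.1761] travel [-0.001  -0.0003 -0.1253] turn [-0.0001  0.0003 -0.    ] mm [  -0.8   -0.2 -100.2] deg 0.06
```

Emit:
apply_moves --claw '[-1, -1, -1, -1, -1]' --travel '[[0, 0, -0.004], [0, 0, -0.012], [0, 0, -0.022], [0, 0, -0.035], [0, 0, -0.05]]' --turn '[[0, 0, 0], [0, 0, 0], [0, 0, 0], [0, 0, 0], [0, 0, 0]]'

```text
t: 11.97
tcp_pos: [0.5107, -0.1528, 0.1242]
tool_rot: [0.084, 0.962, 0.023, -0.259]
force: [-0.2, 0.1, -4.0]
finger_gap: 0.178
gripper_force: 60.2
```

Emit:
apply_moves --claw '[-1, -1, -1, -1, -1]' --travel '[[0, 0, -0.02], [0, 0, -0.04], [0, 0, -0.065], [0, 0, -0.09], [0, 0, -0.12]]' --turn '[[0, 0, 0], [0, 0, 0], [0, 0, 0], [0, 0, 0], [0, 0, 0]]'

```text
t: 12.38
tcp_pos: [0.5578, -0.1609, 0.2077]
tool_rot: [0.084, 0.962, 0.023, -0.259]
force: [0.5, -0.4, -4.2]
finger_gap: 0.173
gripper_force: 61.6
```

```bash
python3 -c "
from h import *
yt=np.radians(-6);RD=np.array([[-np.cos(yt),-np.sin(yt),0],[-np.sin(yt),np.cos(yt),0],[0,0,-1]]).T
go([.5303,.1877,.20],RD,False)
w=snap('wrist');s=snap('scene')
cv2.imwrite('pics/c8.png',np.hstack([w['pixels'][:,80:480,::-1],s['pixels'][:,100:500,::-1]]))"
```

```text
t 12.3833 tcp [ 0.5578 -0.1609  0.2077] rot [ 0.0841  0.9619  0.0229 -0.2591] F [ 0.49 -0.44 -4.18] gap 0.17338394036028815 gf 61.58168435096741 q [-0.412  0.736  1.198 -0.119  1.721 -1.795]
slope coords mm [51.6 -0.4 95.5] F slope [-2.58  0.35 -3.34]
target [0.5303 0.1877 0.2   ] travel [0.0898 0.4232 0.0635] turn [ 0.006  -0.1674 -0.0217] mm [ 71.8 338.5  50.8] deg 30.41
```

View pics/c8.png

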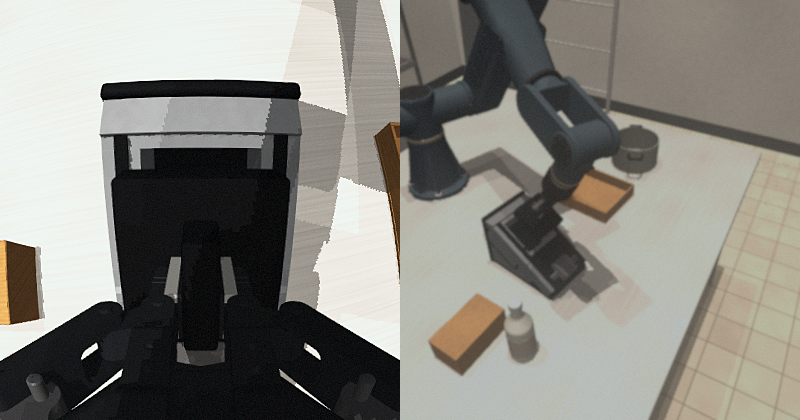

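The pack is gripped clear of the bay and weighs about 4 N. The cover is still down. Now carry it toward the tray.

Emit:
apply_moves --claw '[-1, -1, -1, -1, -1]' --travel '[[0.005, 0.03, -0.01], [0.01, 0.07, -0.01], [0.02, 0.12, -0.01], [0.03, 0.17, -0.01], [0.04, 0.22, -0.01]]' --turn '[[0, 0, 0], [0, 0, 0], [0, 0, 0], [0, 0, 0], [0, 0, 0]]'

```text
t: 12.9
tcp_pos: [0.5637, 0.0178, 0.2289]
tool_rot: [0.085, 0.962, 0.023, -0.26]
force: [0.5, 0.6, -2.8]
finger_gap: 0.174
gripper_force: 61.6
```

```bash
cat >> h.py <<'E'
yt=np.radians(-6);RD=np.array([[-np.cos(yt),-np.sin(yt),0],[-np.sin(yt),np.cos(yt),0],[0,0,-1]]).T
E
python3 -c "
from h import *
go([.5303,.1877,.20],RD,False)"
```

```text
t 12.9 tcp [0.5637 0.0178 0.2289] rot [ 0.0847  0.9617  0.0227 -0.2596] F [ 0.54  0.58 -2.81] gap 0.17355614558943824 gf 61.62281155586243 q [-0.168  0.689  1.235  0.003  1.745 -1.564]
slope coords mm [  84.  -177.3  101.3] F slope [-1.78 -0.67 -2.22]
target [0.5303 0.1877 0.2   ] travel [0.0495 0.2019 0.0705] turn [ 0.0059 -0.1677 -0.0221] mm [ 39.6 161.5  56.4] deg 30.47
```

Emit:
apply_moves --claw '[-1, -1, -1, -1, -1]' --travel '[[0.01, 0.04, 0.014], [0.02, 0.08, 0.028], [0.03, 0.12, 0.042], [0.04, 0.16, 0.056], [0.05, 0.202, 0.07]]' --turn '[[0.001, -0.033, -0.004], [0.0025, -0.066, -0.009], [0.0035, -0.1, -0.013], [0.005, -0.134, -0.018], [0.0059, -0.1677, -0.0221]]'

```text
t: 13.32
tcp_pos: [0.5292, 0.1872, 0.2009]
tool_rot: [0.052, 0.999, -0.0, 0.002]
force: [1.5, 0.7, -5.5]
finger_gap: 0.18
gripper_force: 61.5
```

Emit:
apply_moves --claw '[-1, -1, -1]' --travel '[[0, 0, 0], [0, 0, 0], [0, 0, 0]]' --turn '[[0, 0, 0], [0, 0, 0], [0, 0, 0]]'

```text
t: 13.57
tcp_pos: [0.5299, 0.1864, 0.2008]
tool_rot: [0.051, 0.999, -0.001, -0.0]
force: [0.8, -1.0, -4.3]
finger_gap: 0.171
gripper_force: 61.6
```

```bash
python3 -c "
from h import *
go([.5303,.1877,.06],RD,False)"
```

```text
t 13.5667 tcp [0.5299 0.1864 0.2008] rot [ 5.090e-02  9.987e-01 -6.000e-04 -2.000e-04] F [ 0.81 -1.03 -4.31] gap 0.1712939377708921 gf 61.551475524902344 q [ 1.400e-01  4.810e-01  1.625e+00 -1.000e-03  1.036e+00 -1.328e+00]
slope coords mm [ 124.2 -337.6   45.7] F slope [-3.    0.87 -3.25]
target [0.5303 0.1877 0.06  ] travel [-0.0004  0.0018  0.1761] turn [-0.0004 -0.0001  0.0009] mm [ -0.3   1.5 140.8] deg 0.18
```

Emit:
apply_moves --claw '[-1, -1, -1, -1, -1]' --travel '[[0, 0.0018, 0.04], [0, 0.0018, 0.085], [0, 0.0018, 0.13], [0, 0.0018, 0.165], [0, 0.0018, 0.182]]' --turn '[[0, 0, 0], [0, 0, 0], [0, 0, 0], [0, 0, 0], [0, 0, 0]]'

```text
t: 13.98
tcp_pos: [0.5305, 0.1854, 0.0516]
tool_rot: [0.053, 0.999, -0.001, -0.002]
force: [-1.1, 0.7, -3.4]
finger_gap: 0.178
gripper_force: 61.3
```

Emit:
apply_moves --claw '[-1, -1, -1]' --travel '[[0, 0, 0], [0, 0, 0], [0, 0, 0]]' --turn '[[0, 0, 0], [0, 0, 0], [0, 0, 0]]'

```text
t: 14.23
tcp_pos: [0.5336, 0.1869, 0.0565]
tool_rot: [0.053, 0.999, 0.0, 0.002]
force: [0.1, -0.1, -3.2]
finger_gap: 0.174
gripper_force: 61.4
```

```bash
python3 -c "
from h import *
go([.5303,.1877,.0375],RD,False)"
```

```text
t 14.2333 tcp [0.5336 0.1869 0.0565] rot [5.260e-02 9.986e-01 1.000e-04 2.100e-03] F [ 0.1  -0.06 -3.2 ] gap 0.17412296165216587 gf 61.40584945678711 q [ 1.400e-01  7.030e-01  1.717e+00 -1.000e-03  7.170e-01 -1.325e+00]
slope coords mm [  49.  -338.7  -77.5] F slope [-1.7   0.04 -2.72]
target [0.5303 0.1877 0.0375] travel [0.0043 0.0005 0.0237] turn [ 0.0001  0.0013 -0.0001] mm [ 3.5  0.4 19. ] deg 0.24
```

Emit:
apply_moves --claw '[-1, -1, -1, -1, -1]' --travel '[[0, 0, 0.005], [0, 0, 0.01], [0, 0, 0.015], [0, 0, 0.02], [0, 0, 0.02]]' --turn '[[0, 0, 0], [0, 0, 0], [0, 0, 0], [0, 0, 0], [0, 0, 0]]'

```text
t: 14.65
tcp_pos: [0.5314, 0.1878, 0.0393]
tool_rot: [0.052, 0.999, -0.0, 0.001]
force: [-0.6, -0.4, -4.9]
finger_gap: 0.174
gripper_force: 61.5
```

Emit:
apply_moves --claw '[-1, -1, -1]' --travel '[[0, 0, 0.001], [0, 0, 0.002], [0, 0, 0.002]]' --turn '[[0, 0, 0], [0, 0, 0], [0, 0, 0]]'

```text
t: 14.9
tcp_pos: [0.5319, 0.1878, 0.0381]
tool_rot: [0.052, 0.999, -0.0, 0.001]
force: [0.2, 0.1, -3.9]
finger_gap: 0.178
gripper_force: 61.5
```

```bash
python3 -c "
from h import *
go([.5303,.1877,.0375],RD,False)"
```

```text
t 14.9 tcp [0.5319 0.1878 0.0381] rot [ 0.0516  0.9987 -0.      0.0011] F [ 0.17  0.06 -3.93] gap 0.1776539097136214 gf 61.495442390441895 q [ 1.420e-01  7.340e-01  1.725e+00 -1.000e-03  6.800e-01 -1.325e+00]
slope coords mm [  41.4 -339.3  -94.4] F slope [-2.1  -0.09 -3.33]
target [0.5303 0.1877 0.0375] travel [ 0.002  -0.0003  0.0008] turn [0.     0.0007 0.0004] mm [ 1.6 -0.3  0.6] deg 0.15
```

Emit:
apply_moves --claw '[-1, -1, -1]' --travel '[[0, 0, 0.001], [0, 0, 0.0015], [0, 0, 0.0015]]' --turn '[[0, 0, 0], [0, 0, 0], [0, 0, 0]]'

```text
t: 15.15
tcp_pos: [0.5319, 0.1878, 0.037]
tool_rot: [0.052, 0.999, -0.0, 0.001]
force: [-0.1, 0.1, -3.7]
finger_gap: 0.175
gripper_force: 61.6
```

Emit:
apply_moves --claw '[-1, -1, -1]' --travel '[[0, 0, 0.001], [0, 0, 0.0015], [0, 0, 0.0015]]' --turn '[[0, 0, 0], [0, 0, 0], [0, 0, 0]]'

```text
t: 15.4
tcp_pos: [0.532, 0.1877, 0.0368]
tool_rot: [0.052, 0.999, -0.0, 0.001]
force: [-1.3, -0.6, 4.7]
finger_gap: 0.173
gripper_force: 62.9
```

The pack is on the floor of the tray. Release and retreat.

Emit:
apply_moves --claw '[-0.3, -0.1, -0.05, -0.05, -0.05]' --travel '[[0, 0, 0], [0, 0, 0], [0, 0, 0], [0, 0, 0], [0, 0, 0]]' --turn '[[0, 0, 0], [0, 0, 0], [0, 0, 0], [0, 0, 0], [0, 0, 0]]'

```text
t: 15.82
tcp_pos: [0.532, 0.1878, 0.0357]
tool_rot: [0.052, 0.999, -0.0, 0.001]
force: [0.1, 0.3, 0.3]
finger_gap: 0.472
gripper_force: 0.0
```

Emit:
apply_moves --claw '[-0.05, -0.05, -0.05, -0.05, -0.05]' --travel '[[0, 0, -0.01], [0, 0, -0.03], [0, 0, -0.07], [0, 0, -0.11], [0, 0, -0.15]]' --turn '[[0, 0, 0], [0, 0, 0], [0, 0, 0], [0, 0, 0], [0, 0, 0]]'

```text
t: 16.23
tcp_pos: [0.5311, 0.1877, 0.1572]
tool_rot: [0.052, 0.999, -0.0, 0.001]
force: [0.3, 0.9, -0.8]
finger_gap: 0.473
gripper_force: 0.0
```

Emit:
apply_moves --claw '[-0.05, -0.05, -0.05, -0.05, -0.05]' --travel '[[0.04, 0, -0.04], [0.08, 0, -0.08], [0.12, 0, -0.12], [0.15, 0, -0.15], [0.15, 0, -0.15]]' --turn '[[0, 0, 0], [0, 0, 0], [0, 0, 0], [0, 0, 0], [0, 0, 0]]'

```text
t: 16.65
tcp_pos: [0.4086, 0.201, 0.2803]
tool_rot: [0.051, 0.999, 0.001, 0.003]
force: [0.5, 0.2, 0.6]
finger_gap: 0.477
gripper_force: 0.0
```

```bash
python3 -c "
from h import *
st();b=snap('top');s=snap('scene')
for c in (b,s):
    P=cloud(c);g=c['pixels'].mean(-1);m=(abs(P[...,0]-.53)<.09)&(abs(P[...,1]-.188)<.08)&(g<45)&(P[...,2]<.08)&(P[...,2]>.025)
    q=P[m&(P[...,2]<.042)];print(len(q),np.median(P[m][:,:2],0))
    if len(q)>10:
        cc=q.mean(0);n=np.linalg.svd(q-cc)[2][2];print(cc,n,'blocktop z',cc[2],'rib',np.percentile(P[m][:,2],97))
    D=P-O;sl,wl,hl=D@up*1e3,D@Y*1e3,D@out*1e3
    k=(abs(wl)<40)&(sl>-40)&(sl<10);print([ (a,round(float(np.median(hl[k&(sl>=a)&(sl<a+4)])),1)) for a in range(-40,10,4) if (k&(sl>=a)&(sl<a+4)).any()])
cv2.imwrite('pics/c9.png',np.hstack([b['pixels'][100:320,130:530,::-1],s['pixels'][130:350,100:500,::-1]]))"
```

```text
t 16.65 tcp [0.4086 0.201  0.2803] rot [5.070e-02 9.987e-01 9.000e-04 3.400e-03] F [0.47 0.21 0.58] gap 0.47738659695472474 gf 0.0 q [ 0.211  0.229  1.781  0.     1.125 -1.258]
1125 [0.53368692 0.18435686]
[0.53374863 0.18683562 0.03293152] [-0.00149111 -0.00167974 -0.99999748] blocktop z 0.03293151848822656 rib 0.06415759358875436
[(-40, 4.5), (-36, 3.8), (-32, 4.1), (-28, 4.8), (-24, 4.1), (-20, 4.5), (-16, 4.2), (-12, 3.0), (-8, 0.4), (-4, -2.1), (0, -34.4), (4, -71.3), (8, -72.0)]
5 [0.52208355 0.17543474]
[(-40, 4.5), (-36, 4.4), (-32, 4.0), (-28, 4.2), (-24, 4.0), (-20, 4.4), (-16, 4.6), (-12, 3.9), (-8, 0.2), (-4, -0.2), (0, 0.3)]
```

View pics/c9.png

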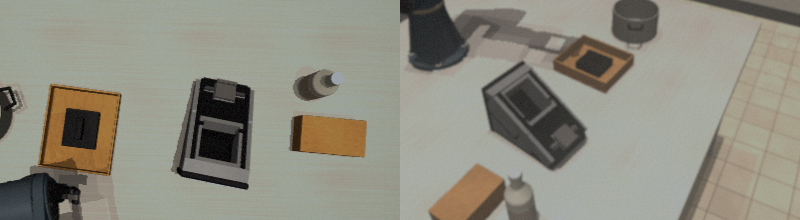

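The pack lies flat and central in the tray, at (80, 128) in the left half: block top at z = 0.033, rib at 0.064. The cover is fully open, with its edge at s of about −9 mm, and the bystanders haven't moved.

```bash
python3 -c "
from station import manip
print(manip.sign_off())"
```

```text
the job is handed in; nothing more can be done
None
```

I slid the cover fully open with light force, set the battery pack flat and rib up near the middle of the tray, and handed the job in at about 17 s of the 61 s allowed; the hand-in call returned no verdict.

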